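# Catch and ease shut the glazed case lid

### The arm

A 6-joint arm with a two-finger parallel gripper is mounted at the origin on the work surface. World frame = base frame: x ahead of the robot, y to its left, z up, the work surface at z = 0. Lengths are in m, angles in rad, forces in N, time in s.
With the tool pointing down it reaches from about 0.375 to 0.925 m from the base axis. Payload 5.7 kg.
Tool frame: the origin (TCP) lies midway between the tips of the shut fingers; the grasp point (between the pads) lies 19 mm behind it; z points along the fingers, y is the line along which they close (so a half turn about z gives the same grasp; the last joint's range is limited). The gripper opens to 88 mm and grips with 3 to 60 N. Pads are 20 mm wide; open, the fingers measure 115 mm over their backs; the gripper's body (75 mm by 178 mm) begins 61 mm behind the grasp point.
Start: joints at [-1.439, 0.359, 1.51, -0, 1.272, -0.115], TCP at [0.147, -0.582, 0.198] pointing down, gripper open.
Joint ranges: [-2.97, 2.97], [-1.01, 2.36], [0.21, 2.38], [-0.96, 4.11], [0.2, 2.71], [-2.98, 2.98]. Speed limits (rad/s): [2.39, 2.39, 3.14, 3.14, 3.14, 3.14].

### API

Orientations are given as a unit quaternion [x, y, z, w].
In Python, from bench import move_ptp, servo_line, goto_joints, move_gripper, sleep, inverse_kinematics, capture, PlanningError, close_job, spot_in, silhouettes, current_clock, current_joint_pos, current_qvel, current_joint_torque, current_position, current_orientation, current_force, current_torque, current_finger_gap, current_grip_force gives the robot as it stands. Calls block until the motion is done:
- move_ptp(position, orientation): joint-space move of the TCP to a pose.
- servo_line(position, orientation=None, rate=0.15, contact_N=None): straight line of the TCP; orientation=None keeps the orientation; rate is the mean speed in m/s. With contact_N (N) it stops when the force on the tool has changed by that much, and returns True; else False.
- goto_joints(angles): joint-space move.
- move_gripper(opening): finger opening in m; the grip force is fixed at half the most; returns when the fingers have stopped.
- sleep(seconds).
- inverse_kinematics(position, orientation): joint angles nearest the present ones, or None.
- capture(name): name is "scene" or "top" or "wrist"; returns a dict with "image" (384x512x3 uint8, blue, green, red), "range_z" (384x512 float32, m along the optical axis (not along the pixel's ray), 0 where there is no reading), "intrinsics" (3x3 intrinsics, pixels), "R" (3x3) and "t" (3): a world point X has camera coordinates R X + t. Camera axes: x right, y down, z forward; pixel columns grow to the right and rows downward; lengths in m; the calibration is good to about 2 mm. A picture is of the moment at which its call begins.
A pose or a line that the arm cannot do raises PlanningError and nothing moves.
- close_job(): hands the job in; it is judged then, once.
Trained networks look in the newest picture that a camera, given by its name, has taken for a name from the list of things; names that differ only in an ending like _2 or _b are one class to them, and where a whole thing is asked for, a point or a joint stands for the part that bears it (a point fixed in the world has none). Each returns a list of dicts, best first, with "conf" (0 to 1); they miss things now and then, are a little off and sometimes report something else, mostly with a low value. They report only what shows in the picture. A call takes as long as a camera call.
- spot_in(camera, query): "xy" ([column, row] in pixels, amid what is visible of it).
- silhouettes(camera, query): "region" (384x512 bool, what is visible of it) and "xy" ([column, row] in pixels, amid what is visible of it).
Readings, each from a call of its own:
- current_clock(): time.
- current_joint_pos(): joint angles.
- current_qvel(): joint speeds.
- current_joint_torque(): joint torques, N m.
- current_position(): TCP position.
- current_orientation(): TCP orientation.
- current_force(): force on the tool from outside, world axes, zero at the start.
- current_torque(): the same for the moment, N m.
- current_finger_gap(): finger opening in m.
- current_grip_force(): force on a finger pad.
Only numpy, scipy, OpenCV 4.12 (cv2) and the standard library are available. Lean on these libraries where they do the work, as an engineer would, in place of code of your own. Each camera call takes 0.05 s, during which the arm holds its last target. There are 200 camera calls.

### The job

The glass lid of the instrument case on the desk leans open against its stop: tip it forward past upright and let it go so that it falls by itself, then catch it from below on the outside of your fingers (shut or open, but without gripping it) well before it is shut, and lower it slowly until the case is fully closed, so that the glass never bangs down. Keep it resting on the fingers until it is practically shut, never shove or squeeze it hard, do not lift or shift the pen cup, stamp and stapler standing around, and finish clear of everything.

Things in the scene. Friction and masses are not known exactly. Their poses are not given: they have to be found in the camera images.
- case: Grey steel instrument case, fixed to the desk, 150 (x) x 200 (y) x 100 mm high, open at the top. Origin: centre of its underside, on the desk (z = 0). Its +x axis points to the hinge side, away from the robot and to its left (0.45 to 1.15 rad counterclockwise from the world x); its front wall is at its x = -75 mm.
- lid (a joint): Lid angle in rad: 0 shut (level on the rim), grows as it opens, 1.57 upright, 1.75 leaning back on its stop, where it starts and stays by its own weight. A viscous damper slows it but does not hold it: let go below about 1.5 it falls shut, slowly at first (about 2.5 to 4 s from 1.4 to 0.6), near level at about 0.5 to 0.75 rad/s, which is a bang. It meets nothing but the robot and these stops.
- lid_hinge (a point): Middle of the hinge axis, which runs along the case's y: 75 mm along the case's +x from its origin, 100 mm above the desk, level with the lid's underside when shut. The lid on it is an aluminium frame with a glass pane, 150 x 200 x 8 mm plus a lip, 0.28 to 0.44 kg.
- lip_edge (a point): Middle of the free edge of the lid's lip, on the underside (the face that looks down when shut, to the robot when open). The lip is a flat plate 100 mm wide, 8 mm thick, sticking out 35 mm beyond the case's front wall when shut. 185 mm from the hinge: at lid angle a it is 75 - 185 cos a mm along the case's x, 100 + 185 sin a mm above the desk.
- pen_cup: Bystander: black open cup, 72 mm across, 95 mm high, loose, beyond the case's +y side. Origin: centre of its underside.
- stamp: Bystander: wooden hand stamp with a round knob, 44 mm across, 78 mm high, loose, beyond the case's -y side. Origin: centre of its underside.
- stapler: Bystander: red and black stapler 130 x 34 x 47 mm, loose, beyond the case's -y side. Origin: centre of its underside, long axis x.

How it is judged:
On the way, in this order (a step that is already met when the one before it is completed fails the run):
1. the lid, tipped past upright and let go, falls by itself with no finger on it (value of joint lid between 0.3 and 1.47 rad and velocity of joint lid below -0.02 rad/s and contact force between the fingers and case below 0.05 N), for 0.1 s.
2. the lid is caught part-way: it bears on the fingers between 0.2 and 1.2 rad open and moves slower than 0.3 rad/s (value of joint lid between 0.2 and 1.2 rad and velocity of joint lid above -0.3 rad/s and contact force between the fingers and case above 0.2 N), for 0.15 s.
3. the lid is lowered on the fingers to less than 0.12 rad open (value of joint lid below 0.12 rad and contact force between the fingers and case above 0.2 N and velocity of joint lid above -0.3 rad/s), for 0.05 s.
At the end, for the whole second after the job is handed in: The lid is shut (within 0.02 rad) and at rest, the robot is clear, and the pen cup, stamp and stapler stand within 25 mm of where they were, upright (value of joint lid below 0.02 rad and velocity of joint lid between -0.05 and 0.05 rad/s and not (distance of pen_cup from where it was at the start of the episode above 0.025 m or angle between pen_cup's own z axis and vertical above 0.5 rad) and not (distance of stamp from where it was at the start of the episode above 0.025 m or angle between stamp's own z axis and vertical above 0.5 rad) and not (distance of stapler from where it was at the start of the episode above 0.025 m or angle between stapler's own z axis and vertical above 0.5 rad)); the robot touches nothing.
It fails at once if the lid bangs down: faster than 0.3 rad/s (55 mm/s at the lip) between 0.1 and 0.02 rad open (value of joint lid between 0.02 and 0.1 rad and velocity of joint lid below -0.3 rad/s).
It fails at once if the lid or case is shoved or squeezed with more than 30 N (contact force between the fingers and case above 30 N).
It fails at once if the pen cup, stamp or stapler is lifted, shifted by more than 25 mm or tipped ((distance of pen_cup from where it was at the start of the episode above 0.025 m or angle between pen_cup's own z axis and vertical above 0.5 rad) or (distance of stamp from where it was at the start of the episode above 0.025 m or angle between stamp's own z axis and vertical above 0.5 rad) or (distance of stapler from where it was at the start of the episode above 0.025 m or angle between stapler's own z axis and vertical above 0.5 rad)).
It also fails if it takes over 56 s, if anything falls off the work surface, if the arm or the gripper's body presses on something with over 40 N, if the wrist force passes 120 N, or if a joint passes its speed limit or range.

## Working session

There is one attempt and no reset: what is moved stays moved. The work goes in short steps, each a Python script; the robot and the scene stay as the last script left them, time stands still between calls to the robot, and variables do not carry over. Pictures are saved under pics/ and viewed, at most 10 in all, crops included, and the job is handed in when it is done.

```bash
mkdir -p pics; ls; cat > h.py <<'E'
import numpy as np, cv2
from bench import *
def world(c,region):
    r,cc=np.nonzero(region); z=c["range_z"][r,cc]; k=z>0; r,cc,z=r[k],cc[k],z[k]
    P=np.linalg.inv(c["intrinsics"])@np.vstack([cc,r,np.ones_like(r)])*z
    return (c["R"].T@(P-np.array(c["t"])[:,None])).T
E
python3 - <<'E'
from h import *
print(current_clock())
ims=[]
for n in["scene","top"]:
    c=capture(n); cv2.imwrite(f"pics/{n}0.png",c["image"]); np.savez(f"{n}0.npz",**c)
    print(n,"cam at",-c["R"].T@c["t"])
    for q in["case","lid","lip_edge","pen_cup","stamp","stapler"]:
        for d in silhouettes(n,q)[:2]:
            P=world(c,d["region"])
            print(q,round(d["conf"],2),np.round(d["xy"]),d["region"].sum(),"med",np.median(P,0).round(3) if len(P) else None,"lo",np.percentile(P,2,axis=0).round(3) if len(P) else None,"hi",np.percentile(P,98,axis=0).round(3)if len(P) else None)
            np.save(f"{n}_{q}.npy",P) if d["conf"]>.5 else 0
E
```

```text
pics
0.0
scene cam at [0.26216447 0.5835854  0.74740282]
case 0.95 [253. 232.] 8592 med [0.512 0.149 0.067] lo [0.407 0.023 0.005] hi [0.638 0.248 0.28 ]
lid 0.57 [215. 214.] 2072 med [0.547 0.217 0.203] lo [0.468 0.159 0.099] hi [0.649 0.254 0.282]
lip_edge 0.93 [215. 212.] 2020 med [0.546 0.218 0.204] lo [0.468 0.163 0.104] hi [0.648 0.254 0.282]
pen_cup 0.65 [340. 302.] 1641 med [0.302 0.177 0.062] lo [0.271 0.158 0.005] hi [0.333 0.224 0.096]
stamp 0.85 [232. 176.] 315 med [ 0.678 -0.022  0.024] lo [ 0.663 -0.041  0.004] hi [ 0.697 -0.009  0.077]
stapler 0.75 [176. 199.] 650 med [0.75  0.113 0.034] lo [0.73  0.071 0.005] hi [0.779 0.145 0.049]
top cam at [0.47364298 0.01654934 1.07767336]
case 0.93 [181. 216.] 13023 med [0.538 0.163 0.075] lo [0.423 0.035 0.005] hi [0.642 0.246 0.281]
lip_edge 0.89 [145. 199.] 4763 med [0.563 0.207 0.2  ] lo [0.475 0.157 0.104] hi [0.649 0.25  0.283]
pen_cup 0.83 [167. 340.] 1279 med [0.296 0.2   0.047] lo [0.269 0.16  0.002] hi [0.336 0.225 0.098]
stamp 0.73 [273. 151.] 378 med [ 0.678 -0.025  0.022] lo [ 0.664 -0.046 -0.001] hi [ 0.7   -0.005  0.079]
stapler 0.85 [216. 122.] 1069 med [0.745 0.087 0.047] lo [0.716 0.028 0.008] hi [0.777 0.145 0.051]
```

```bash
python3 - <<'E'
from h import *
for n in["scene","top"]:
    P=np.load(f"{n}_case.npy"); L=np.load(f"{n}_lip_edge.npy")
    R=P[(abs(P[:,2]-.1)<.006)]
    r=cv2.minAreaRect((R[:,:2]*1000).astype(np.float32)); print(n,"rim",len(R),r,"z",np.median(R[:,2]))
    L=L[L[:,2]>.115]; c=L.mean(0); 
    for _ in range(3):
        u,s,v=np.linalg.svd(L-c,full_matrices=False); d=abs((L-c)@v[2]); L=L[d<.006]; c=L.mean(0)
    nn=v[2]*np.sign(-v[2][0]); print("lid plane n",nn,"yaw",np.arctan2(-nn[1],-nn[0]),"tilt",nn[2],"c",c,len(L), "top z",np.percentile(L[:,2],99.5))
cv2.imwrite("pics/both.png",cv2.resize(np.hstack([cv2.imread("pics/scene0.png"),cv2.imread("pics/top0.png")]),(800,300)))
E
```

```text
scene rim 751 ((523.1261596679688, 121.53479766845703), (160.03875732421875, 203.12460327148438), 64.77842712402344) z 0.09930344612017244
lid plane n [-0.4130439  -0.89386704  0.17434578] yaw 1.1379368461441741 tilt 0.17434577878227975 c [0.5502679  0.21513808 0.20658681] 1888 top z 0.2826285491562247
top rim 1258 ((523.0096435546875, 121.46898651123047), (152.53399658203125, 200.21473693847656), 64.59941101074219) z 0.10090250211178678
lid plane n [-0.41880952 -0.89100334  0.17524737] yaw 1.1314005534156508 tilt 0.1752473685125123 c [0.56218208 0.20667137 0.20317359] 4423 top z 0.2843664903453387
```

View pics/both.png

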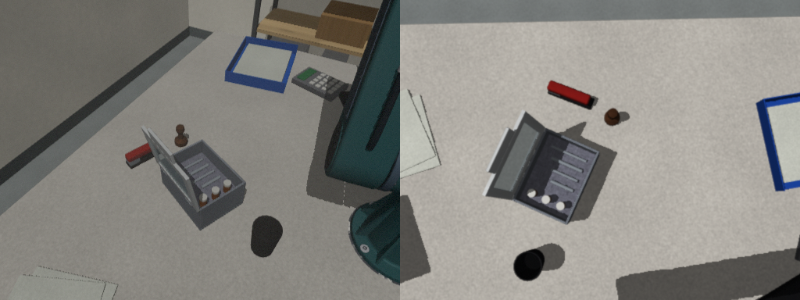

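```bash
cat >> h.py <<'E'
from scipy.spatial.transform import Rotation as Ro
C=np.array([.523,.1215]); YAW=1.132
ex=np.array([np.cos(YAW),np.sin(YAW),0]); ey=np.array([-ex[1],ex[0],0]); ez=np.array([0,0,1.])
def W(x,z): return np.r_[C,0]+ex*x/1e3+ez*z/1e3          # case x,z in mm -> world
def quat(p,s):
    z=np.cos(p)*ex-np.sin(p)*ez; y=s*ey; return Ro.from_matrix(np.c_[np.cross(y,z),y,z]).as_quat()
def E(a): return np.array([75-185*np.cos(a),100+185*np.sin(a)])
def corner(a): return E(a)+8*np.array([np.sin(a),np.cos(a)])
HOOK=np.array([21,-7]); REST=np.array([11,-25])
VIA=(-220,390); HOV=corner(1.75)+HOOK+[28,70]; BEH=corner(1.75)+HOOK+[28,0]; REL=corner(1.43)+HOOK
A=REL+[10,45]; B=np.array([-150,235]); 
def under(a): return E(a)+REST
E
python3 - <<'E'
from h import *
for p in(40,45,50,55):
  for s in(1,-1):
    q=quat(np.radians(p),s); o=[]
    for k in[VIA,HOV,BEH,REL,A,B,under(.55),under(.25),under(0),under(0)-[15,15],under(0)-[80,15]]:
        j=inverse_kinematics(W(*k),q); o.append(None if j is None else np.round(j,2).tolist())
    print(p,s,*o,sep="\n ")
E
```

```text
40
 1
 [-1.03, 0.12, 1.72, 0.72, 1.82, 2.54]
 None
 [-0.17, 0.24, 1.89, 1.03, 1.04, 2.83]
 [-0.37, 0.2, 1.94, 0.98, 1.17, 2.73]
 [-0.35, 0.14, 1.87, 0.95, 1.22, 2.84]
 [-0.89, 0.28, 1.97, 0.77, 1.43, 2.36]
 [-0.72, 0.37, 2.06, 0.9, 1.21, 2.3]
 [-0.77, 0.48, 2.09, 0.92, 1.15, 2.16]
 [-0.78, 0.59, 2.11, 0.95, 1.08, 2.05]
 [-0.82, 0.62, 2.11, 0.94, 1.07, 2.01]
 [-0.95, 0.63, 2.07, 0.83, 1.14, 2.0]
40
 -1
 [-1.03, 0.12, 1.72, 0.72, 1.82, -0.6]
 [-0.17, 0.16, 1.8, 0.96, 1.13, -0.14]
 [-0.17, 0.24, 1.89, 1.03, 1.04, -0.31]
 [-0.37, 0.2, 1.94, 0.98, 1.17, -0.42]
 [-0.35, 0.14, 1.87, 0.95, 1.22, -0.3]
 [-0.89, 0.28, 1.97, 0.77, 1.43, -0.78]
 [-0.72, 0.37, 2.06, 0.9, 1.21, -0.84]
 [-0.77, 0.48, 2.09, 0.92, 1.15, -0.98]
 [-0.78, 0.59, 2.11, 0.95, 1.08, -1.09]
 [-0.82, 0.62, 2.11, 0.94, 1.07, -1.13]
 [-0.95, 0.63, 2.07, 0.83, 1.14, -1.14]
45
 1
 [-0.98, 0.08, 1.69, 0.67, 1.79, 2.6]
 None
 None
 [-0.31, 0.17, 1.89, 0.88, 1.15, 2.86]
 [-0.29, 0.12, 1.82, 0.85, 1.21, 2.97]
 [-0.84, 0.23, 1.95, 0.72, 1.39, 2.45]
 [-0.67, 0.32, 2.04, 0.85, 1.17, 2.41]
 [-0.72, 0.42, 2.08, 0.87, 1.1, 2.27]
 [-0.73, 0
[... 1351 characters left out ...]
, 0.6, 1.17, -2.9]
 None
 None
 None
 [-0.72, 0.15, 1.91, 0.6, 1.32, 2.63]
 [-0.54, 0.24, 2.0, 0.7, 1.09, 2.65]
 [-0.59, 0.33, 2.05, 0.73, 1.01, 2.51]
 [-0.6, 0.42, 2.09, 0.79, 0.92, 2.39]
 [-0.64, 0.45, 2.1, 0.8, 0.91, 2.34]
 [-0.79, 0.46, 2.08, 0.71, 0.97, 2.27]
55
 -1
 [-0.88, 0.02, 1.65, 0.55, 1.73, -0.42]
 [-0.02, 0.15, 1.62, 0.6, 1.17, 0.24]
 [-0.02, 0.21, 1.72, 0.65, 1.04, 0.13]
 [-0.19, 0.15, 1.79, 0.66, 1.13, -0.02]
 [-0.17, 0.11, 1.72, 0.63, 1.21, 0.07]
 [-0.72, 0.15, 1.91, 0.6, 1.32, -0.51]
 [-0.54, 0.24, 2.0, 0.7, 1.09, -0.49]
 [-0.59, 0.33, 2.05, 0.73, 1.01, -0.63]
 [-0.6, 0.42, 2.09, 0.79, 0.92, -0.75]
 [-0.64, 0.45, 2.1, 0.8, 0.91, -0.8]
 [-0.79, 0.46, 2.08, 0.71, 0.97, -0.87]
```

```bash
echo 'Q=quat(np.radians(45),-1)' >> h.py
python3 - <<'E'
from h import *
move_gripper(0.0)
x=current_position(); servo_line([x[0],x[1],.39],rate=.25)
move_ptp(W(*VIA),Q); servo_line(W(HOV[0],390),rate=.25); servo_line(W(*BEH),rate=.12)
print(current_clock(),current_position(),W(*BEH),current_force())
c=capture("scene"); im=c["image"][100:300,120:360]; 
c=capture("top"); im2=c["image"][100:300,80:320]
cv2.imwrite("pics/hook.png",cv2.resize(np.hstack([im,im2]),(800,333)))
E
```

```text
7.7417 [0.59355796 0.2706684  0.27434298] [0.59303544 0.27073037 0.27361143] [ 0.61977536 -0.05226494 -0.05348944]
```

View pics/hook.png

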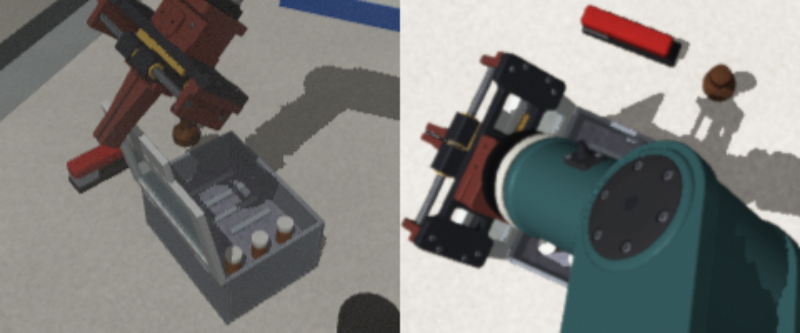

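```bash
python3 - <<'E'
from h import *
print(current_finger_gap(), current_force())
servo_line(W(*REL),rate=.05); print("rel",current_clock(),current_force())
servo_line(W(*A),rate=.3); servo_line(W(*B),rate=.4); servo_line(W(*under(.55)),rate=.3)
t=current_clock(); print("wait",t); c=None
f0=None; n=0
while current_clock()-t<5:
    sleep(.05); f=np.array(current_force())
    if f0 is None: f0=f
    if np.linalg.norm(f-f0)>.7:
        n+=1
        if n>6: break
    else: n=0
print(current_clock(),f0,f,n)
capture("scene"); c=capture("scene"); cv2.imwrite("pics/catch.png",c["image"][100:300,120:360])
E
```

```text
7.128288792811405e-05 [-0.29694318 -0.00085792 -0.16299678]
rel 9.7333 [-0.13208368  0.53338692 -0.81478562]
wait 11.3
11.7 [ 0.22684785 -0.39428742  1.23199333] [-0.51363477 -0.93184493  0.20353873] 7
```

View pics/catch.png

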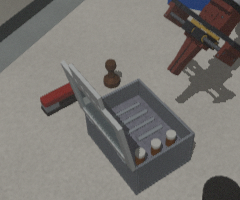

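```bash
cat >> h.py <<'E'
def lidangle():
    c=capture("scene"); P=world(c,np.ones((384,512),bool))-np.r_[C,0]
    x,y,z=P@ex,P@ey,P[:,2]
    m=(z>.125)&(abs(y)<.105)&(np.hypot(x-.075,z-.1)<.16)
    ang=np.arctan2(z[m]-.1,.075-x[m]); return np.median(ang), m.sum()
E
python3 - <<'E'
from h import *
for i in range(4): print(current_clock(),lidangle(),np.round(current_force(),2)); sleep(.12)
E
```

```text
11.8 (np.float64(1.7752369090930378), np.int64(1400)) [-0.55 -0.03  0.7 ]
11.9667 (np.float64(1.7753953436407421), np.int64(1398)) [ 1.47 -0.95  0.35]
12.1333 (np.float64(1.7754160123514153), np.int64(1403)) [ 0.37  0.74 -0.24]
12.3 (np.float64(1.7754970311825335), np.int64(1404)) [-0.54  0.7   0.53]
```

```bash
cat >> h.py <<'E'
HOOK=HOOK+[9,-9]; BEH=corner(1.75)+HOOK+[28,0]; HOV=BEH+[0,75]
E
python3 - <<'E'
from h import *
servo_line(W(*B),rate=.3); servo_line(W(*HOV),rate=.35); servo_line(W(*BEH),rate=.2)
print(current_clock(),lidangle(),current_position()-W(*BEH))
for a in(1.75,1.67,1.6):
    servo_line(W(*(corner(a)+HOOK)),rate=.06); sleep(.1)
    print(a,current_clock(),lidangle(),current_position()-W(*(corner(a)+HOOK)),np.round(current_force(),2))
c=capture("scene"); im=c["image"][100:300,120:360]; cv2.imwrite("pics/hook2.png",cv2.resize(im,(720,600)))
E
```

```text
14.6 (np.float64(1.774933445675485), np.int64(1258)) [ 0.00082766 -0.00074253  0.0009766 ]
1.75 15.3667 (np.float64(1.7751048522525268), np.int64(1291)) [6.85964164e-05 1.20063906e-04 1.68419736e-05] [-0.06  0.87  0.25]
1.67 15.9167 (np.float64(1.7030623670341303), np.int64(1830)) [ 4.01500366e-05 -4.70702615e-05  5.48884887e-05] [-0.78 -0.06  1.69]
1.6 16.4333 (np.float64(1.631466834234985), np.int64(2329)) [ 7.11290369e-05 -1.30463804e-04  3.10653717e-06] [1.49 0.11 1.23]
```

View pics/hook2.png

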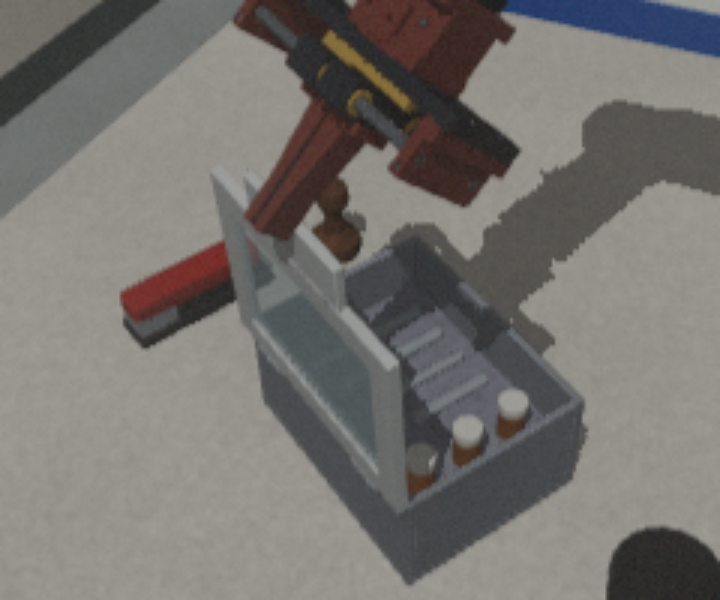

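```bash
python3 - <<'E'
from h import *
for a in(1.52,1.43):
    servo_line(W(*(corner(a)+HOOK)),rate=.06)
    print(a,current_clock(),lidangle(),np.round(current_force(),2))
R=corner(1.43)+HOOK
for d in(6,):
    servo_line(W(*(R+[d,d])),rate=.06); print(d,current_clock(),lidangle())
for i in range(2): sleep(.05); print(current_clock(),lidangle())
E
```

```text
1.52 16.9333 (np.float64(1.545194093675619), np.int64(2861)) [ 0.28 -0.13 -0.  ]
1.43 17.4083 (np.float64(1.4460139560857959), np.int64(3437)) [-0.2  -0.2  -0.86]
6 17.75 (np.float64(1.428090458272119), np.int64(3473))
17.85 (np.float64(1.4225026781132812), np.int64(3514))
17.95 (np.float64(1.415918314319392), np.int64(3526))
```

```bash
python3 - <<'E'
from h import *
R=corner(1.43)+HOOK
servo_line(W(*(R+[28,28])),rate=.2); print(current_clock(),lidangle())
servo_line(W(*(R+[22,75])),rate=.3); a=lidangle()[0]; print(current_clock(),a)
assert a<1.43
servo_line(W(-150,260),rate=.42); print(current_clock(),lidangle())
servo_line(W(*under(.5)),rate=.35)
t=current_clock(); print("wait",t,lidangle())
log=[]
while current_clock()-t<5:
    sleep(.05); a=lidangle()[0]; log.append(a)
    if len(log)>5 and abs(log[-1]-log[-4])<.006: break
print(current_clock(),np.round(log,3),np.round(current_force(),2))
c=capture("scene"); im=c["image"][100:300,120:360]; cv2.imwrite("pics/catch2.png",cv2.resize(im,(720,600)))
E
```

```text
18.3083 (np.float64(1.3893913102667708), np.int64(3549))
18.7167 1.356156389956043
19.5167 (np.float64(1.2422691066751357), np.int64(4380))
wait 20.0667 (np.float64(1.1322077238031738), np.int64(4737))
22.0167 [1.108 1.083 1.056 1.029 0.999 0.967 0.935 0.9   0.863 0.825 0.786 0.744
 0.701 0.656 0.608 0.563 0.563 0.563 0.563] [ 0.27 -0.67 -0.97]
```

View pics/catch2.png

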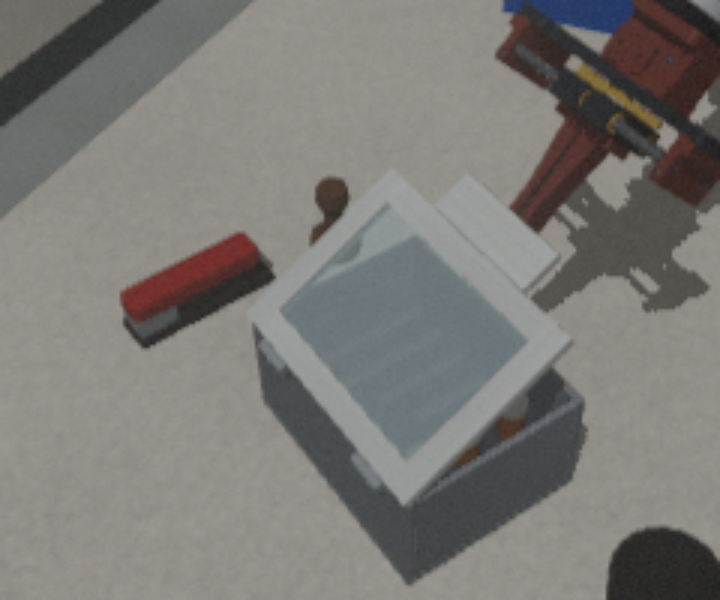

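```bash
python3 - <<'E'
from h import *
for a in(.4,.3,.2,.12,.06,.02,-.02,-.06,-.1):
    servo_line(W(*under(a)),rate=.016 if a>.1 else .01); print(a,round(current_clock(),2),np.round(current_force(),2))
    if a in(.3,): print(lidangle())
sleep(.3)
p=under(-.1); servo_line(W(*(p-[12,14])),rate=.05); servo_line(W(*(p-[110,10])),rate=.15)
servo_line(W(-220,250),rate=.2); print(current_clock())
c=capture("scene"); im=c["image"][100:300,120:360]; cv2.imwrite("pics/end.png",cv2.resize(im,(720,600)))
P=world(c,np.ones((384,512),bool))-np.r_[C,0]; x,y=P@ex,P@ey; m=(P[:,2]>.09)&(P[:,2]<.2)&(abs(y)<.1)
for lo in(-.105,-.06,0,.04): k=m&(x>lo)&(x<lo+.03); print(lo,np.median(P[k,2]))
E
```

```text
0.4 23.38 [-0.65 -1.66 -0.79]
0.3 24.68 [ 0.06 -1.72 -0.92]
(np.float64(0.36873873435073623), np.int64(3663))
0.2 26.04 [-1.2  -2.79 -0.95]
0.12 27.12 [-2.23 -4.64 -0.88]
0.06 28.38 [-2.17 -4.4  -1.29]
0.02 29.27 [-3.77 -6.07 -2.58]
-0.02 30.16 [-3.26 -5.12 -1.31]
-0.06 31.05 [-0.09  0.51  0.59]
-0.1 31.94 [ 0.42 -0.55 -0.6 ]
34.725
-0.105 0.1078090824076961
-0.06 0.10634731002393791
0 0.10615239561812373
0.04 0.10743078252888887
```

View pics/end.png

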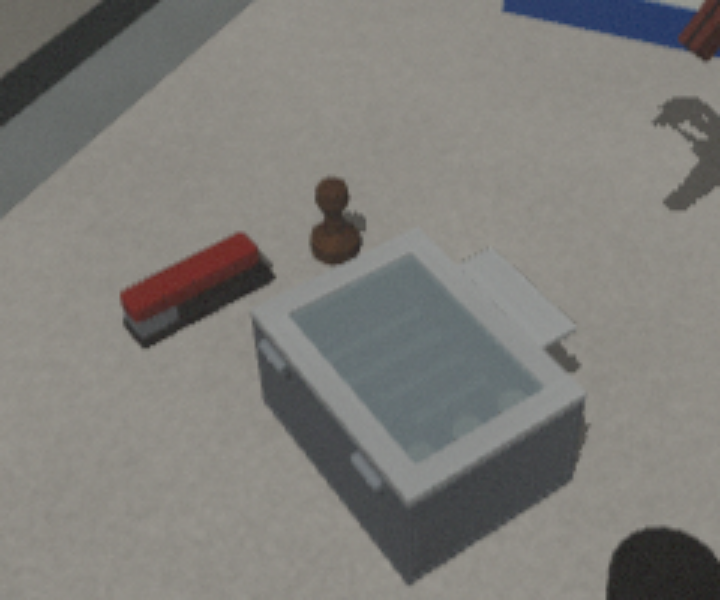

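The picture shows the lid level and shut (lip at about 520,290), the stamp (335,220), stapler (195,290) and pen cup (670,570) where they were, and the gripper clear at the top right.

```bash
python3 -c "
from bench import *
print(close_job())"
```

```text
the job is handed in; nothing more can be done
None
```

The lid was tipped, fell freely, was caught on the shut fingers at about 0.5 rad and lowered until shut with no sign of a bang; the bystanders look unmoved, the arm is clear and the job is handed in at about 35 s (a first tipping try left the lid on its stop; the second worked), no verdict was shown.

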